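Make up two shoe-repair kits

ROBOT

A 6-joint arm with a two-finger parallel gripper is mounted at the origin on a cart in front of the work surface, level with it; the furniture and walls round the work are solid. World frame = base frame: x ahead of the robot, y to its left, z up, the work surface at z = 0. Lengths are in mm, angles in rad, forces in N, time in s.
With the tool pointing down it reaches from about 325 to 875 mm from the base axis. Payload 4.4 kg.
Tool frame: the origin (TCP) lies on the centre line of the jaws, within the pads' length; the fingertips stand ahead of it and the grasp point (between the pads) lies 6 mm ahead of it (ctrl.tcp_to_tips is the z of the fingertips in the tool frame, in mm); z points along the fingers, y is the line along which they close (so a half turn about z gives the same grasp; the last joint's range is limited). The gripper opens to 85 mm and grips with 20 to 120 N. Pads are 22 mm wide; open, the fingers measure 114 mm over their backs; the gripper's body (76 mm by 85 mm) begins 54 mm behind the grasp point. The pads swing forward as they close: fully open they stand 13 mm farther back than shut.
Start: joints at [-1.442, 0.207, 1.542, -0, 1.393, -0.15], TCP at [158.781, -552.645, 256.282] pointing down, gripper open.
Joint ranges: [-2.73, 2.73], [-0.86, 2.22], [0.23, 2.46], [-1.11, 4.25], [0.08, 2.63], [-2.82, 2.82]. Speed limits (rad/s): [2.79, 2.79, 3.14, 3.14, 3.14, 3.14].

INTERFACE

Orientations are given as a 3x3 rotation matrix whose columns are the frame's x, y, z axes.
In Python, from plant import ctrl, sensors, optics gives the robot as it stands. Calls block until the motion is done:
- ctrl.move_ptp(position, orientation): joint-space move of the TCP to a pose.
- ctrl.move_l(position, rot=None, vel=150, threshold=None): straight line of the TCP; rot=None keeps the orientation; vel is the mean speed in mm/s. With threshold (N) it stops when the force on the tool has changed by that much, and returns True; else False.
- ctrl.set_joints(angles): joint-space move.
- ctrl.gripper_to(opening, force=None): finger opening in mm; force is the grip in N (None keeps the last); returns when the fingers have stopped.
- ctrl.hold(seconds).
- ctrl.solve_ik(position, orientation): joint angles nearest the present ones, or None.
- sensors.read_state(): the state.
- optics.grab_frame(name): name is "side" or "top" or "wrist"; returns (picture, depth): 384x512x3 uint8, red, green, blue; 384x512 float32, mm along the optical axis (not along the pixel's ray), 0 where there is no reading.
- optics.camera_params(name): a dict with "mtx" (3x3 intrinsics, pixels), "k1" (the pictures are not rectified: a ray, as slopes to the right and down, at radius r is drawn at 1 + k1 r^2 times it, then the intrinsics apply), "R" (3x3) and "t" (3): a world point X has camera coordinates R X + t; the wrist camera has in their place "T_tool_cam" (4x4, takes a point from camera to tool coordinates, whose origin is the TCP and whose axes are the flange's). Camera axes: x right, y down, z forward; pixel columns grow to the right and rows downward; lengths in mm; the calibration is good to about 2 mm. A picture is of the moment at which its call begins: read the wrist's pose just before it. camera_params takes no time and is no camera call.
A pose or a line that the arm cannot do raises ctrl.MotionError and nothing moves.
- ctrl.finish_job(): hands the job in; it is judged then, once.
The state is a dict: "t": time; "q": joint angles; "qvel": joint speeds; "tau": joint torques, N m; "eef_pos": TCP position; "eef_rot": TCP orientation; "force": force on the tool from outside, world axes, zero at the start; "wrist_torque": the same for the moment, N m; "grip_width": finger opening in mm; "grasp_force": force on a finger pad.
Only numpy, scipy, OpenCV 4.12 (cv2) and the standard library are available. Lean on these libraries where they do the work, as an engineer would, in place of code of your own. Each camera call takes 0.05 s, during which the arm holds its last target. There are 200 camera calls.

TASK

Make up two shoe-repair kits from the things standing in front of the two trays (not from those at the back of the table): the blue tray gets the natural-coloured thread spool and the lump of yellow wax, the white tray gets the black thread spool and the brown dye bottle. Stand each spool upright in the middle of the round cork pad of its tray, and set the wax (lying flat, as it lies now) or the bottle (upright) in the middle of the square rubber mat beside it. Leave the red spool, the paste jar and the glue tin standing where they are.

Things in the scene. Friction and masses are not known exactly. Their poses are not given: they have to be found in the camera images.
- natural_spool_mid (a point): spool of natural (pale beige) thread with a round label of the same colour on its top, upright, 46 mm across and 60 mm high, round all the way up; this point is its centre, 30 mm above its underside, z along its axis. 70 g.
- black_spool_mid (a point): spool of black thread with a round label of the same colour on its top, upright, 46 mm across and 60 mm high, round all the way up; this point is its centre, 30 mm above its underside, z along its axis. 70 g; its flanges are white.
- red_spool_mid (a point): spool of red thread with a round label of the same colour on its top, upright, 46 mm across and 60 mm high, round all the way up; this point is its centre, 30 mm above its underside, z along its axis. Belongs to no kit: stays where it is.
- wax_mid (a point): lump of yellow thread wax, a rounded block 37 mm (its x) by 53 mm (its y) by 24 mm high, 60 g; this point is its centre, 12 mm above its underside, z up. Can be gripped across its x sides.
- dye_bottle_mid (a point): small brown bottle with a black cap, upright, 38 mm across, 86 mm high with the cap, straight body up to about 50 mm, 90 g; this point lies on its axis 36 mm above its underside, z up.
- blue_tray: low blue tray fixed to the table, 105 mm (x) by 205 mm (y), z up, origin at the centre of its underside. Rim and middle divider (at y = 0) 12 mm high, 5 mm thick; two wells about 95 mm square, floor 4 mm above the origin. Flush in the floor: a round cork pad, 62 mm, centred at (0, +49.5 mm), and a square dark rubber mat, 58 mm, centred at (0, -49.5 mm)
- white_tray: low white tray fixed to the table, 105 mm (x) by 205 mm (y), z up, origin at the centre of its underside. Rim and middle divider (at y = 0) 12 mm high, 5 mm thick; two wells about 95 mm square, floor 4 mm above the origin. Flush in the floor: a round cork pad, 62 mm, centred at (0, +49.5 mm), and a square dark rubber mat, 58 mm, centred at (0, -49.5 mm)
- paste_jar: plastic jar with a white screw lid, 69 mm across, 73 mm high; origin at the centre of its underside. Not part of the job.
- glue_tin: round tin with a press lid, 89 mm across, 76 mm high; origin at the centre of its underside. Not part of the job.
Not all that is in view belongs to the job. What is shaped like the part that bears black_spool_mid but orange or pink is not meant.

How it is judged (in metres and radians):
At the end, for the whole second after the job is handed in: Blue tray: natural spool on cork, wax on rubber; white tray: black spool on cork, dye bottle on rubber; each within 15 mm of the middle along each tray axis, on the tray floor, upright or flat within 0.15 rad, at rest. Red spool upright within 30 mm of its start (x of natural_spool_mid in the frame of blue_tray between -0.015 and 0.015 m and y of natural_spool_mid in the frame of blue_tray between 0.0345 and 0.0645 m and z of natural_spool_mid in the frame of blue_tray between 0.03 and 0.042 m and angle between each of natural_spool_mid, wax_mid, black_spool_mid, dye_bottle_mid, red_spool_mid's own z axis and vertical below 0.15 rad and linear speed of each of natural_spool, wax, black_spool, dye_bottle below 0.02 m/s and x of wax_mid in the frame of blue_tray between -0.015 and 0.015 m and y of wax_mid in the frame of blue_tray between -0.0645 and -0.0345 m and z of wax_mid in the frame of blue_tray between 0.012 and 0.024 m and x of black_spool_mid in the frame of white_tray between -0.015 and 0.015 m and y of black_spool_mid in the frame of white_tray between 0.0345 and 0.0645 m and z of black_spool_mid in the frame of white_tray between 0.03 and 0.042 m and x of dye_bottle_mid in the frame of white_tray between -0.015 and 0.015 m and y of dye_bottle_mid in the frame of white_tray between -0.0645 and -0.0345 m and z of dye_bottle_mid in the frame of white_tray between 0.036 and 0.048 m and distance of red_spool_mid from where it was at the start of the episode below 0.03 m); the robot touches nothing.
It fails at once if the red spool is shifted by more than 30 mm (distance of red_spool_mid from where it was at the start of the episode above 0.03 m).
It fails at once if the paste jar is shifted by more than 30 mm (distance of paste_jar from where it was at the start of the episode above 0.03 m).
It fails at once if the glue tin is shifted by more than 30 mm (distance of glue_tin from where it was at the start of the episode above 0.03 m).
It also fails if it takes over 96 s, if anything falls off the work surface, if the arm or the gripper's body presses on something with over 40 N, if the wrist force passes 120 N, or if a joint passes its speed limit or range.

## Working session

There is one attempt and no reset: what is moved stays moved. The work goes in short steps, each a Python script; the robot and the scene stay as the last script left them, time stands still between calls to the robot, and variables do not carry over. Pictures are saved under pics/ and viewed, at most 14 in all, crops included, and the job is handed in when it is done.

```bash
mkdir -p pics; ls
python3 - <<'E'
from plant import ctrl, sensors, optics
import cv2, numpy as np
for n in ["top","side"]:
    p,d=optics.grab_frame(n); np.savez(f"pics/{n}0.npz",p=p,d=d)
    cv2.imwrite(f"pics/{n}0.png",cv2.resize(p[:,:,::-1],(800,600),interpolation=cv2.INTER_CUBIC))
    c=optics.camera_params(n); print(n,c)
print(optics.camera_params("wrist"),ctrl.tcp_to_tips,sensors.read_state()['t'])
E
```

```text
pics
top {'mtx': array([[404.28955176,   0.        , 244.90614006],
       [  0.        , 404.28955176, 192.36617591],
       [  0.        ,   0.        ,   1.        ]]), 'k1': -0.13622965305419601, 'R': array([[-0.01948953, -0.99980538,  0.00305978],
       [-0.98276522,  0.0185945 , -0.18392055],
       [ 0.18382786, -0.00659157, -0.98293635]]), 't': array([-43.48384109, 487.72795679, 947.83684231])}
side {'mtx': array([[434.41939989,   0.        , 252.01310163],
       [  0.        , 434.41939989, 200.78990546],
       [  0.        ,   0.        ,   1.        ]]), 'k1': -0.10223613806998112, 'R': array([[-0.81706155, -0.5759338 ,  0.02665878],
       [-0.238687  ,  0.29580482, -0.92494758],
       [ 0.52482277, -0.7621022 , -0.37915866]]), 't': array([360.91986606, 174.05013744, 849.8334167 ])}
{'mtx': array([[293.22190288,   0.        , 255.35405625],
       [  0.        , 293.22190288, 191.06789911],
       [  0.        ,   0.        ,   1.        ]]), 'k1': -0.06749103832311443, 'T_tool_cam': array([[ 3.53804999e-04, -9.64532020e-01, -2.63965635e-01,
         6.70971903e+01],
       [ 9.99999933e-01,  3.64650992e-04,  7.90791368e-06,
         8.95084682e-01],
       [ 8.86278949e-05, -2.63965621e-01,  9.64532085e-01,
        -1.16963665e+02],
       [ 0.00000000e+00,  0.00000000e+00,  0.00000000e+00,
         1.00000000e+00]])} 25.0 0.1
```

View pics/top0.png

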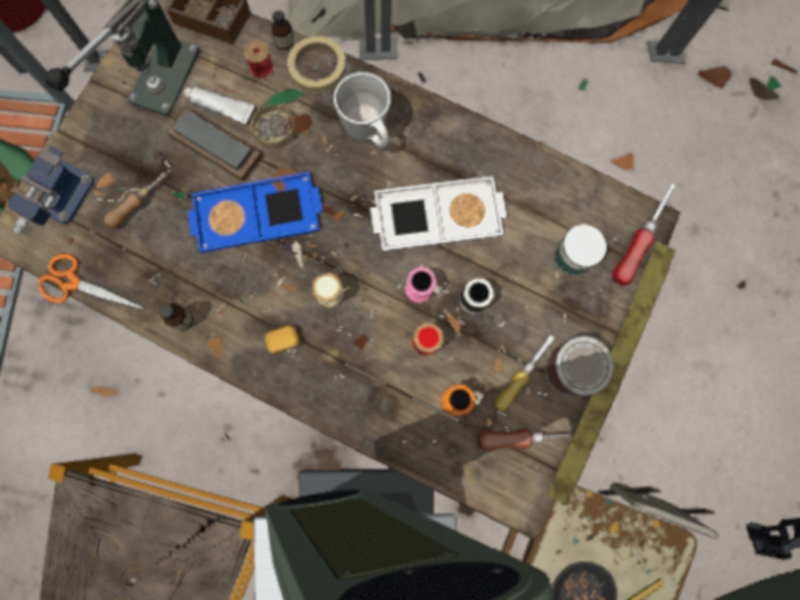

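View pics/side0.png

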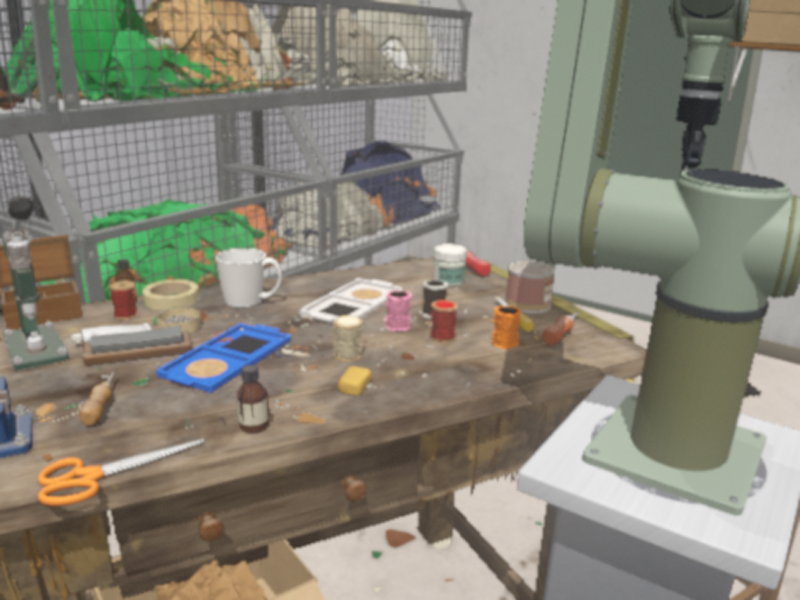

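The top view shows the natural spool at (327,289), the black spool with white flanges at (478,293), the red spool at (428,338) and the wax at (282,339). The dye bottle is at (176,315), the blue cork at (227,217) with its mat at (284,207), and the white mat at (409,217) with its cork at (467,210). The pink and orange spools are decoys. Next I'll measure on an enlarged crop.

```bash
cat > h.py <<'E'
import numpy as np, cv2
from plant import ctrl, sensors, optics
def cam(name):
    c=optics.camera_params(name)
    if name=="wrist":
        s=sensors.read_state(); T=np.eye(4); T[:3,:3]=s["eef_rot"]; T[:3,3]=s["eef_pos"]
        M=np.linalg.inv(T@c["T_tool_cam"]); return c["mtx"],c["k1"],M[:3,:3],M[:3,3]
    return c["mtx"],c["k1"],c["R"],c["t"]
def px2w(c,uv,z):
    K,k,R,t=c; n=cv2.undistortPoints(np.array(uv,float).reshape(-1,1,2),K,np.array([k,0,0,0.]))[:,0]
    d=np.c_[n,np.ones(len(n))]@R; o=-R.T@t
    return o+d*((z-o[2])/d[:,2])[:,None]
E
python3 - <<'E'
from h import *
p=np.load("pics/top0.npz"); im=p['p'][:,:,::-1]; d=p['d']
cv2.imwrite("pics/crop1.png",cv2.resize(im[105:265,95:330],None,fx=3.4,fy=3.4,interpolation=cv2.INTER_CUBIC))
c=cam("top"); s=1.5625
for n,u,z in [("nat",(327,288),60),("blk",(479,292),60),("red",(428,338),60),("wax",(282,338),24),("bot",(175,311),86),("bcork",(227,217),4),("bmat",(284,207),4),("wmat",(409,217),4),("wcork",(467,210),4),("pink",(422,281),60),("orange",(459,400),60),("jar",(583,247),73),("tin",(583,363),76)]:
    q=np.array(u)/s; X=px2w(c,q,z)[0]; dd=d[int(q[1]),int(q[0])]
    # height from depth
    Xc=c[2]@X+c[3]; o=-c[2].T@c[3]; Z=(o+(X-o)*dd/Xc[2])[2]
    print(n,X.round(1),"depth z",Z.round(1))
E
```

```text
nat [505.6  33.4  60. ] depth z 57.7
blk [ 494.8 -203.1   60. ] depth z 62.9
red [ 424.4 -121.1   60. ] depth z 57.9
wax [433.1 108.7  24. ] depth z 22.5
bot [469.  264.1  86. ] depth z 64.3
bcork [643.9 208.3   4. ] depth z 6.9
bmat [659.1 111.    4. ] depth z 4.6
wmat [ 636.9 -100.3    4. ] depth z 6.4
wcork [ 647.9 -199.     4. ] depth z 5.8
pink [ 513.9 -114.7   60. ] depth z 58.9
orange [ 328.9 -165.2   60. ] depth z 58.2
jar [ 561.6 -370.4   73. ] depth z 74.3
tin [ 378.8 -355.2   76. ] depth z 70.5
```

View pics/crop1.png

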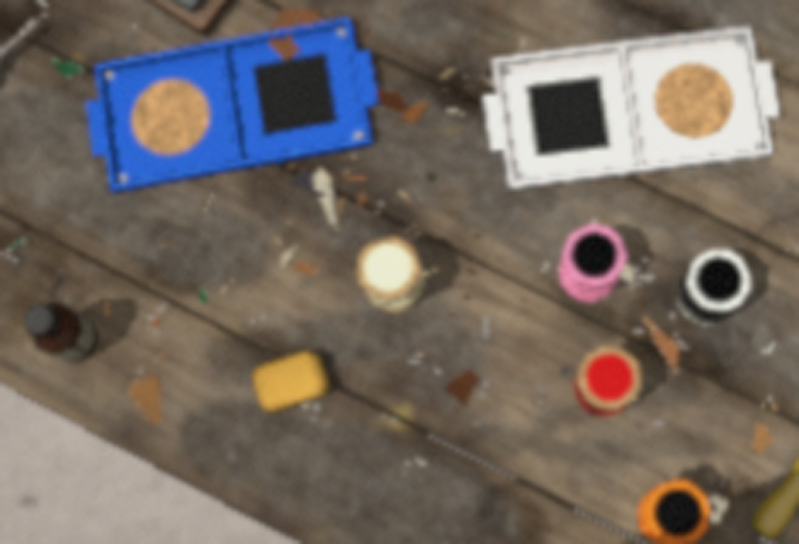

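Run:
```python
from h import *
c=cam("top"); S=cam("side")
f=lambda u:(np.array(u,float)+.5)/3.4-.5+[95,105]
g=lambda u:(np.array(u,float)+.5)/1.5625-.5
P={}
for n,u,z in [("nat",(389,267),60),("blk",(718,279),60),("bot",(39,319),86),("bcork",(171,117),4),("wcork",(694,100),4)]:
    P[n]=px2w(c,f(u),z)[0];print(n,P[n].round(1))
for n,us,z in [("bmat",[(256,71),(325,56),(335,122),(264,133)],4),("wmat",[(529,86),(603,78),(608,149),(537,155)],4),("wax",[(254,368),(318,351),(326,382),(262,401)],24)]:
    X=px2w(c,f(us),z); P[n]=X.mean(0); print(n,P[n].round(1),X[:,:2].round(0).tolist())
for n,u,z in [("nat",(348,323),60),("blk",(435,285),60),("bot",(250,372),86),("bcork",(207,368),4),("bmat",(249,345),4),("wmat",(341,310),4),("wcork",(368,294),4),("wax",(354,374),24)]:
    print("side",n,px2w(S,g(u),z)[0].round(1))
for a,b in (("bmat","bcork"),("wmat","wcork")):
    v=(P[b]-P[a])[:2]; print(a,np.linalg.norm(v),np.arctan2(v[1],v[0]))
# ik check
def Rd(a):
    y=np.array([np.cos(a),np.sin(a),0]);z=np.array([0,0,-1.]);return np.c_[np.cross(y,z),y,z]
for n,z in [(k,35) for k in P]:
  for a in (0,np.pi):
    q=ctrl.solve_ik([P[n][0],P[n][1],z],Rd(a)); print(n,a,None if q is None else np.round(q,2))
```

```text
nat [508.4  34.   60. ]
blk [ 495.3 -201.3   60. ]
bot [470.6 278.6  86. ]
bcork [643.4 209.2   4. ]
wcork [ 648.8 -198.7    4. ]
bmat [658.6 112.    4. ] [[679.0, 143.0], [690.0, 89.0], [636.0, 80.0], [628.0, 136.0]]
wmat [ 636.6 -101.1    4. ] [[662.0, -70.0], [668.0, -128.0], [610.0, -130.0], [606.0, -75.0]]
wax [436.3 110.1  24. ] [[442.0, 137.0], [454.0, 89.0], [431.0, 84.0], [418.0, 131.0]]
side nat [497.4  47.7  60. ]
side blk [ 484.8 -186.5   60. ]
side bot [457.  291.6  86. ]
side bcork [637.2 214.7   4. ]
side bmat [648.  117.4   4. ]
side wmat [627.9 -94.2   4. ]
side wcork [ 639.9 -192.2    4. ]
side wax [426.9 121.8  24. ]
bmat 98.42144779356153 1.7257252294289476
wmat 98.36235519089831 -1.4464092111213696
nat 0 [-0.1   0.37  1.86 -0.    0.91 -0.1 ]
nat 3.141592653589793 None
blk 0 [-0.55  0.41  1.8  -0.    0.93 -0.55]
blk 3.141592653589793 [-0.55  0.41  1.8  -0.    0.93  2.59]
bot 0 [ 0.38  0.43  1.77 -0.    0.94  0.38]
bot 3.141592653589793 [ 0.38  0.43  1.77 -0.    0.94 -2.77]
bcork 0 [ 0.19  0.65  1.41 -0.    1.08  0.19]
bcork 3.141592653589793 None
wcork 0 [-0.42  0.65  1.41 -0.    1.08 -0.42]
wcork 3.141592653589793 [-0.42  0.65  1.41 -0.    1.08  2.72]
bmat 0 [ 0.04  0.63  1.44 -0.    1.07  0.04]
bmat 3.141592653589793 None
wmat 0 [-0.29  0.6   1.5  -0.    1.04 -0.29]
wmat 3.141592653589793 None
wax 0 [ 0.05  0.27  2.   -0.    0.87  0.05]
wax 3.141592653589793 None
```

```bash
cat >> h.py <<'E'
def Rd(a):
    y=np.array([np.cos(a),np.sin(a),0]);z=np.array([0,0,-1.]);return np.c_[np.cross(y,z),y,z]
E
python3 - <<'E'
from h import *
for i,y in enumerate([-200,100]):
    ctrl.move_ptp([555,y,200],Rd(0))
    s=sensors.read_state(); c=cam("wrist"); p,d=optics.grab_frame("wrist")
    np.savez(f"pics/w{i}.npz",p=p,d=d,K=c[0],k=c[1],R=c[2],t=c[3])
    cv2.imwrite(f"pics/w{i}.png",cv2.resize(p[:,:,::-1],(800,600),interpolation=cv2.INTER_CUBIC))
    print(s['t'],s['eef_pos'])
E
```

```text
2.025 [ 554.76026799 -201.1227706   200.21166611]
3.225 [555.40777584  98.8672993  200.10884157]
```

View pics/w0.png

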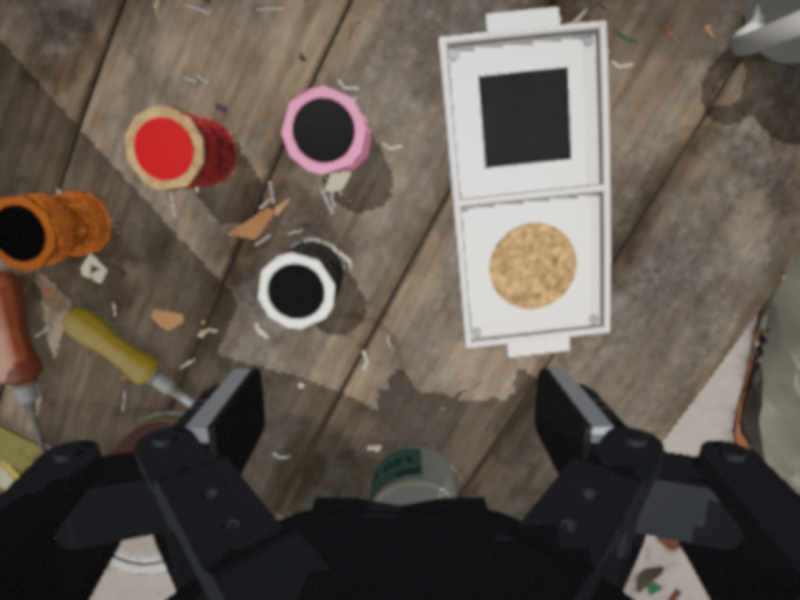

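View pics/w1.png

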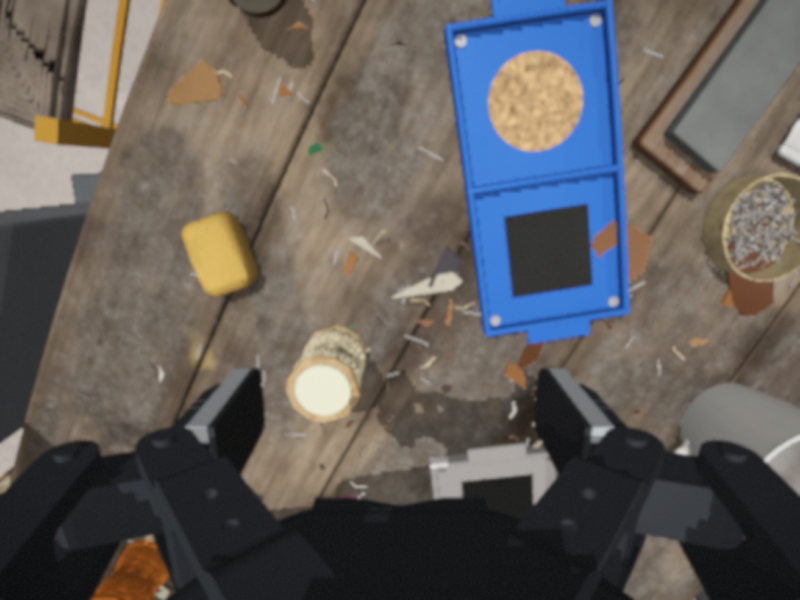

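w0 shows the black label at (297,291), the white mat centred at about (527,118) and its cork at (533,265). w1 shows the natural label at (323,390), the wax at about (220,254), the blue cork at (536,101) and its mat at about (550,252).

Run:
```python
from h import *
g=lambda u:(np.array(u,float)+.5)/1.5625-.5
W=[]
for i in (0,1):
    f=np.load(f"pics/w{i}.npz"); W.append((f['K'],float(f['k']),f['R'],f['t']))
for i,n,u,z in [(0,"blk",(297,291),60),(0,"wcork",(533,265),4),(0,"red",(164,149),60),(1,"nat",(323,390),60),(1,"bcork",(536,101),4)]:
    print(n,px2w(W[i],g(u),z)[0].round(1))
for i,n,u,z in [(0,"wmat",[(480,77),(568,69),(571,157),(487,167)],4),(1,"bmat",[(505,217),(587,205),(592,289),(514,297)],4),(1,"wax",[(183,232),(233,212),(256,272),(207,295)],20)]:
    X=px2w(W[i],g(u),z); print(n,X.mean(0).round(1),X[:,:2].round().tolist())
```

```text
blk [ 496.  -200.8   60. ]
wcork [ 648.8 -196.5    4. ]
red [ 426.7 -120.4   60. ]
nat [508.9  36.   60. ]
bcork [644.3 211.2   4. ]
wmat [638.2 -99.4   4. ] [[607.0, -75.0], [663.0, -69.0], [669.0, -123.0], [614.0, -130.0]]
bmat [660.6 112.1   4. ] [[628.0, 137.0], [684.0, 145.0], [693.0, 86.0], [638.0, 80.0]]
wax [437.2 114.8  20. ] [[414.0, 129.0], [449.0, 142.0], [461.0, 102.0], [425.0, 86.0]]
```

```bash
cat >> h.py <<'E'
def pick(x,y,z,a,op,F=35):
    ctrl.move_ptp([x,y,150],Rd(a)); ctrl.gripper_to(op)
    hit=ctrl.move_l([x,y,z],vel=120,threshold=8)
    ctrl.gripper_to(0,F); ctrl.hold(.1)
    s=sensors.read_state(); print("pick",hit,s['eef_pos'].round(1),s['grip_width'],s['grasp_force'])
    ctrl.move_l([x,y,160],vel=180)
    s=sensors.read_state(); print("lift",s['grip_width'],s['grasp_force'],s['t'])
def place(x,y,z,a,op):
    ctrl.move_ptp([x,y,160],Rd(a)); ctrl.move_l([x,y,z+15],vel=150)
    hit=ctrl.move_l([x,y,z-2],vel=40,threshold=5)
    s=sensors.read_state(); print("place",hit,s['eef_pos'].round(1),s['force'].round(1))
    ctrl.hold(.2); ctrl.gripper_to(op); ctrl.move_l([x,y,160],vel=150)
def snap(n,name="wrist"):
    c=cam(name); p,d=optics.grab_frame(name); K,k,R,t=c
    np.savez(f"pics/{n}.npz",p=p,d=d,K=K,k=k,R=R,t=t)
    cv2.imwrite(f"pics/{n}.png",cv2.resize(p[:,:,::-1],(800,600),interpolation=cv2.INTER_CUBIC))
E
python3 - <<'E'
from h import *
pick(508.6,35,40,.15,68)
snap("n1")
place(643.9,210.2,44,.155,60)
ctrl.move_ptp([470,215,200],Rd(0)); snap("bot")
print(sensors.read_state()['t'])
E
```

```text
pick False [509.7  34.9  41.1] 45.06554633757193 36.18178132921457
lift 45.15150744408863 35.730218505486846 6.375
place True [644.6 210.4  44.9] [0.2 0.3 4.1]
10.7667
```

View pics/bot.png

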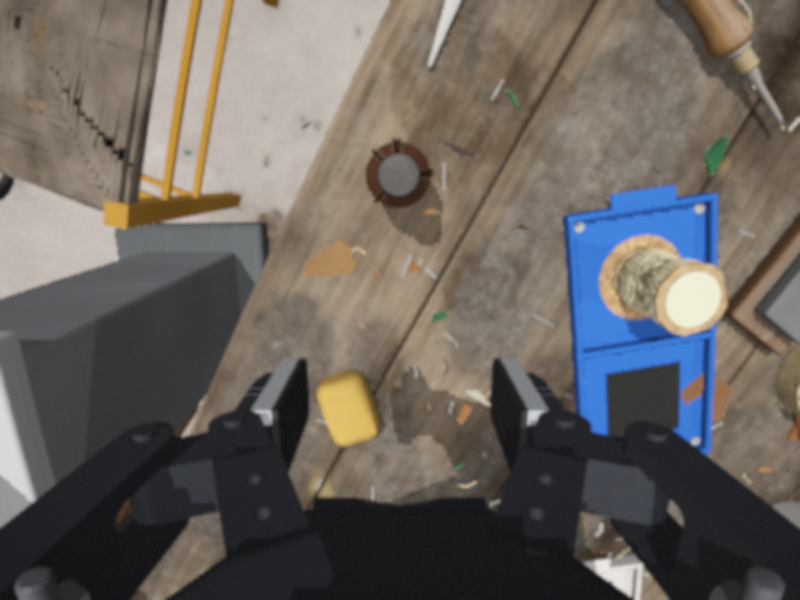

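The natural spool is standing on the cork, with its label at (694,296). The bottle's cap is at (399,175).

Run:
```python
from h import *
g=lambda u:(np.array(u,float)+.5)/1.5625-.5
f=np.load("pics/bot.npz"); W=(f['K'],float(f['k']),f['R'],f['t'])
b=px2w(W,g((399,175)),86)[0]; print(b,px2w(W,g((694,296)),64)[0])
x,y=(b[:2]+[470.6,278.6])/2
assert np.hypot(x-470.6,y-278.6)<6
pick(x,y,44,.12,62)
place(637.4,-100.2,48,.125,55)
pick(495.6,-201,40,.12,66)
place(648.8,-197.6,44,.125,60)
ctrl.move_ptp([600,-200,230],Rd(0)); snap("white")
pick(436.8,112.5,27,.27,56)
place(659.6,112,31,.155,52)
ctrl.move_ptp([600,80,230],Rd(0)); snap("blue")
print(sensors.read_state()['t'])
```

```text
[471.2759558  280.54793898  86.        ] [644.78980478 213.7202001   64.        ]
pick False [471.6 280.   45.2] 35.82695451816139 35.13314619456651
lift 35.86438289599713 35.05625105754007 13.6833
place True [ 638.1 -100.5   49.1] [-0.3  0.1  4.6]
pick False [ 496.5 -201.5   41.2] 44.510980122108045 36.314607951790094
lift 45.29763802378079 35.815861439332366 21.15
place True [ 649.5 -197.9   45. ] [ 0.1 -0.1  4.6]
pick False [437.5 112.5  28. ] 34.73167331594281 35.03057108115172
lift 35.15839595387922 34.70350763207534 29.0083
place True [660.5 112.   31.9] [-0.1  1.1  4.4]
33.2583
```

View pics/white.png

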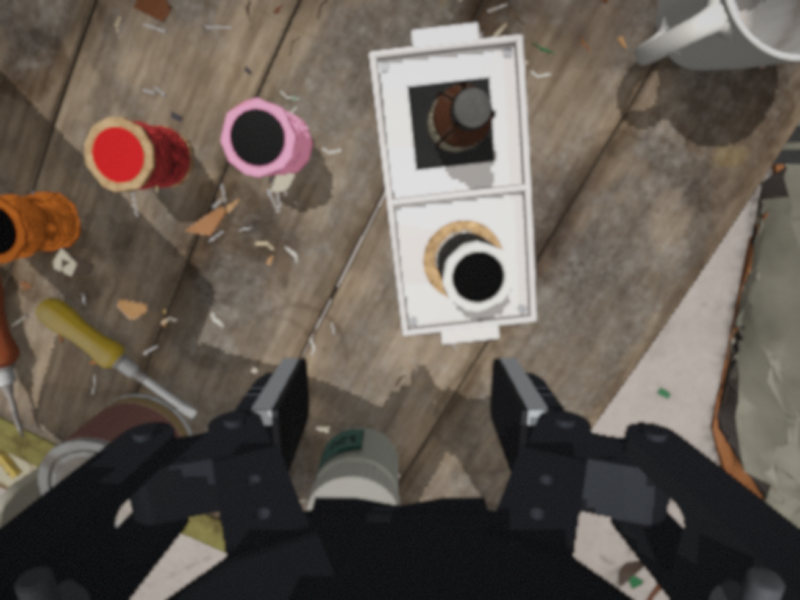

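View pics/blue.png

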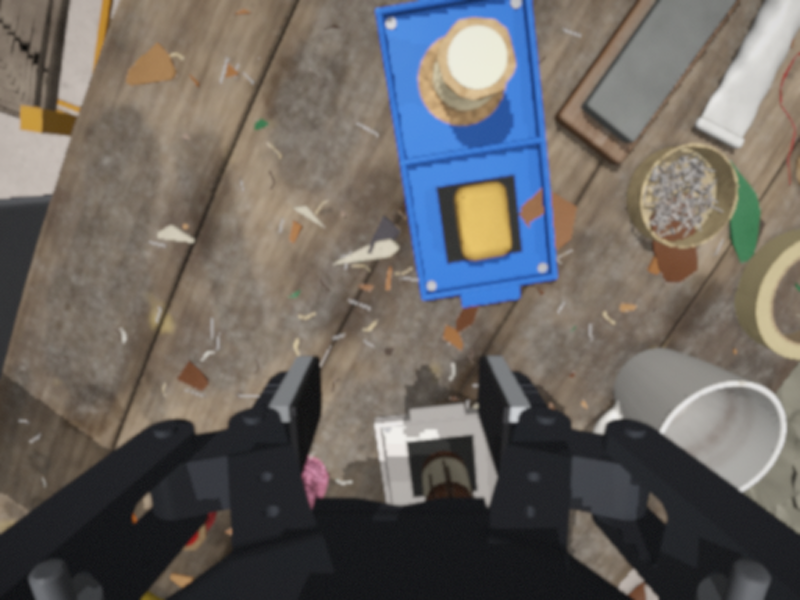

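In the white picture the bottle stands on the mat (cap at (473,105)) and the black spool stands on the cork (label at (478,277)). In the blue picture the natural spool is on the cork (label at (477,57)) and the wax lies on the mat at (484,220). I'll do a quick numeric check before handing in.

Run:
```python
from h import *
g=lambda u:(np.array(u,float)+.5)/1.5625-.5
ok=True
for n,u,z,tgt in [("white",(473,105),90,(637.4,-100.2)),("white",(478,277),64,(648.8,-197.6)),("blue",(477,57),64,(643.9,210.2)),("blue",(484,220),26,(659.6,112))]:
    f=np.load(f"pics/{n}.npz"); X=px2w((f['K'],float(f['k']),f['R'],f['t']),g(u),z)[0]
    e=X[:2]-tgt; print(e.round(1)); ok&=np.abs(e).max()<8
if ok: print(ctrl.finish_job())
```

```text
[1.8 1.9]
[1.4 0.4]
[0.7 1.2]
[-0.4  3.1]
the job is handed in; nothing more can be done
None
```

Both kits are made up and the job is handed in at about 33 s on the robot clock: each of the four parts measured within about 3 mm of its pad or mat centre (15 mm allowed), and no grasp or placement needed mending.

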